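# Pack the sample cups and button the ware case shut

### The job

Pack the glaze sample cups: set the white cup upright into the blue cup that stands in the wooden case, then set the terracotta cup upright into the white one, lowering each gently until it is nested home rather than dropping it. Then close the case's lid fully and, only after that, turn the red turnbutton squarely across the lid's edge (either way round) so that the lid is secured. Leave the jar, the brush and the bisque bowl where they are.

Things in the scene. Friction and masses are not known exactly. Their poses are not given: they have to be found in the camera images.
- case: wooden ware case, an open square box fixed to the table, 180 x 180 x 110 mm high, walls and floor 6 mm. Origin: centre of its underside, z up. Its own +x side carries the lid's hinge, its -x side carries a pale plywood cleat (48 mm deep in x, 110 mm wide in y, top 122.5 mm above the table) with the turnbutton on top
- lid (a joint): angle of the flat plywood lid, 180 x 180 x 8 mm, 0.3 kg, hinged along the case's +x top rim: 0 = closed flat on the rim, 1.57 = upright, up to 1.9 leaning outward. A stiff hinge: it stays at any angle and must be pushed all the way down (about 3 N at the free edge). No handle; push it over from outside with the fingers
- lid_hinge (a point): point on the hinge line at its middle, at the lid's underside, 110.5 mm above the table; it turns with the lid: its x axis points from the lid's free edge to the hinge, y lies along the hinge, z is the normal of the lid's outer (top) face
- lid_edge (a point): middle of the lid's free edge on its outer (top) face, 180 mm from the hinge line; moves with the lid; same axes as lid_hinge
- turnbutton (a joint): angle of the red turnbutton about its upright pivot, positive anticlockwise from above: 0 = along the lid's free edge (lid free), +1.57 or -1.57 = squarely across the lid's edge (lid held). It turns from -1.84 to 1.84 and stays where it is left
- turnbutton_grip (a point): on the turnbutton's pivot axis at half its height. The turnbutton is a bar 84 mm long, 14 mm wide, 18 mm high, pivoted at its middle, 28 mm outside the case's -x wall face; its underside is 123.5 mm above the table, 5 mm above the closed lid. The point turns with it: y along the bar, x across it, z up
- white_cup: white glazed stacking cup, on the table. 50 mm high, wall 4 mm, 0.13 kg; origin: centre of its underside, z up. Foot 38 mm across, 46 mm at 24 mm up, sloped shoulder out to 62 mm at 28 mm up, then a straight band to the rim (grip it from outside); mouth 54 mm. Cups are alike: nested, the shoulder sits on the lower rim, underside 24 mm above the lower cup's, band free above it
- clay_cup: terracotta (orange-brown) stacking cup, on the table. 50 mm high, wall 4 mm, 0.13 kg; origin: centre of its underside, z up. Foot 38 mm across, 46 mm at 24 mm up, sloped shoulder out to 62 mm at 28 mm up, then a straight band to the rim (grip it from outside); mouth 54 mm. Cups are alike: nested, the shoulder sits on the lower rim, underside 24 mm above the lower cup's, band free above it
- blue_cup: blue glazed stacking cup, standing in the case. 50 mm high, wall 4 mm, 0.13 kg; origin: centre of its underside, z up. Foot 38 mm across, 46 mm at 24 mm up, sloped shoulder out to 62 mm at 28 mm up, then a straight band to the rim (grip it from outside); mouth 54 mm. Cups are alike: nested, the shoulder sits on the lower rim, underside 24 mm above the lower cup's, band free above it
- glaze_jar: green glass jar with a white cap, 56 mm across, 75 mm high; origin at the centre of its underside. To be left alone
- brush: brush lying on the table, 180 mm long; origin under its middle, its handle towards its -x. To be left alone
- bisque_bowl: small unglazed off-white bowl, 90 mm across, 40 mm high; origin at the centre of its underside. To be left alone
There are look-alikes about, which are no part of the job. Of the things like the blue_cup, leave any that is pink; of the rest the smaller one is meant. What is shaped like the white_cup but pink is not meant.

How it is judged:
On the way, in this order (a step that is already met when the one before it is completed fails the run):
1. the white cup is nested in the blue cup in the case, and let go (horizontal distance between white_cup and blue_cup below 0.006 m and z of white_cup in the frame of blue_cup between 0.018 and 0.028 m and angle between white_cup's own z axis and vertical below 0.12 rad and horizontal distance between blue_cup and case below 0.06 m and z of blue_cup in the frame of case below 0.012 m and angle between blue_cup's own z axis and vertical below 0.1 rad and contact force between the fingers and white_cup below 0.2 N and linear speed of white_cup below 0.03 m/s), for 0.2 s.
2. the terracotta cup is nested in the white cup, and let go (horizontal distance between white_cup and blue_cup below 0.006 m and z of white_cup in the frame of blue_cup between 0.018 and 0.028 m and angle between each of white_cup, clay_cup's own z axis and vertical below 0.12 rad and horizontal distance between clay_cup and white_cup below 0.006 m and z of clay_cup in the frame of white_cup between 0.018 and 0.028 m and horizontal distance between blue_cup and case below 0.06 m and z of blue_cup in the frame of case below 0.012 m and angle between blue_cup's own z axis and vertical below 0.1 rad and contact force between the fingers and clay_cup below 0.2 N and linear speed of clay_cup below 0.03 m/s), for 0.2 s.
3. the lid is fully closed (value of joint lid below 0.025 rad), for 0.1 s.
4. with the lid closed, the turnbutton is turned across its edge (value of joint lid below 0.025 rad and (value of joint turnbutton above 1.3 rad or value of joint turnbutton below -1.3 rad)), for 0.2 s.
At the end, for the whole second after the job is handed in: Blue cup upright on the case floor, white nested in it, terracotta in white (each within 6 mm of concentric, underside 18 to 28 mm above the other's, tilt under 0.12 rad), at rest; lid within 0.025 rad of closed; turnbutton at least 1.3 rad from the lie of the lid's edge, either way (all of step 4 and horizontal distance between white_cup and blue_cup below 0.006 m and z of white_cup in the frame of blue_cup between 0.018 and 0.028 m and angle between each of white_cup, clay_cup's own z axis and vertical below 0.12 rad and horizontal distance between clay_cup and white_cup below 0.006 m and z of clay_cup in the frame of white_cup between 0.018 and 0.028 m and horizontal distance between blue_cup and case below 0.06 m and z of blue_cup in the frame of case below 0.012 m and angle between blue_cup's own z axis and vertical below 0.1 rad and linear speed of each of white_cup, clay_cup, blue_cup below 0.02 m/s); the robot touches nothing.
It fails at once if the jar, the brush or the bisque bowl is moved more than 30 mm (distance of any of glaze_jar, brush, bisque_bowl from where it was at the start of the episode above 0.03 m).
It fails at once if the white cup is dropped (falls freely faster than 0.7 m/s) (linear speed of white_cup above 0.7 m/s and contact force between the fingers and white_cup below 0.01 N).
It fails at once if the terracotta cup is dropped (falls freely faster than 0.7 m/s) (linear speed of clay_cup above 0.7 m/s and contact force between the fingers and clay_cup below 0.01 N).
It fails at once if the turnbutton is turned across while the lid is not yet closed (value of joint lid above 0.1 rad and (value of joint turnbutton above 1.3 rad or value of joint turnbutton below -1.3 rad)).
It also fails if it takes over 72 s, if anything falls off the work surface, if the arm or the gripper's body presses on something with over 40 N, if the wrist force passes 120 N, or if a joint passes its speed limit or range.

### The arm

A 6-joint arm with a two-finger parallel gripper is mounted at the origin on the work surface. World frame = base frame: x ahead of the robot, y to its left, z up, the work surface at z = 0. Lengths are in m, angles in rad, forces in N, time in s.
With the tool pointing down it reaches from about 0.325 to 0.9 m from the base axis. Payload 6.1 kg.
Tool frame: the origin (TCP) lies midway between the tips of the shut fingers; the grasp point (between the pads) lies 19 mm behind it; x points along the fingers, y is the direction in which the jaws open and shut, and the axes are right-handed (so a half turn about x gives the same grasp; the last joint's range is limited). The gripper opens to 85 mm and grips with 20 to 120 N. Pads are 22 mm wide; open, the fingers measure 114 mm over their backs; the gripper's body (76 mm by 85 mm) begins 54 mm behind the grasp point. The pads swing forward as they close: fully open they stand 13 mm farther back than shut.
Start: joints at [1.141, 0.22, 1.526, -0, 1.395, -0.126], TCP at [0.187, 0.596, 0.207] pointing down, gripper open.
Joint ranges: [-2.98, 2.98], [-0.91, 2.08], [0.09, 2.57], [-1.24, 4.39], [0.2, 2.65], [-2.68, 2.68]. Speed limits (rad/s): [2.57, 2.57, 3.01, 3.14, 3.14, 3.14].

### API

Orientations are given as [roll, pitch, yaw] about the fixed x, y, z axes, in that order (R = Rz(yaw) Ry(pitch) Rx(roll)).
In Python, from plant import movep, move_l, set_joints, gripper_to, hold, inverse_kinematics, observe, get_image, get_calibration, Unreachable, job_done gives the robot as it stands. Calls block until the motion is done:
- movep(position, orientation): joint-space move of the TCP to a pose.
- move_l(position, feed=0.15, rotation=None, max_force=None): straight line of the TCP; rotation=None keeps the orientation; feed is the mean speed in m/s. With max_force (N) it stops when the force on the tool has changed by that much, and returns True; else False.
- set_joints(angles): joint-space move.
- gripper_to(opening, f_grip=None): finger opening in m; f_grip is the grip in N (None keeps the last); returns when the fingers have stopped.
- hold(seconds).
- inverse_kinematics(position, orientation): joint angles nearest the present ones, or None.
- observe(): the state.
- get_image(name): name is "side" or "top" or "wrist"; returns (picture, depth): 420x560x3 uint8, red, green, blue; 420x560 float32, m along the optical axis (not along the pixel's ray), 0 where there is no reading.
- get_calibration(name): a dict with "intrinsics" (3x3 intrinsics, pixels), "world_from_camera" (4x4, takes a point from camera to world coordinates). Camera axes: x right, y down, z forward; pixel columns grow to the right and rows downward; lengths in m; the calibration is good to about 2 mm. A picture is of the moment at which its call begins: read the wrist's pose just before it. get_calibration takes no time and is no camera call; for the wrist camera it gives the pose at the moment of the call.
A pose or a line that the arm cannot do raises Unreachable and nothing moves.
- job_done(): hands the job in, once; it reports no verdict.
The state is a dict: "time_s": time; "q": joint angles; "joint_velocities": joint speeds; "joint_torque": joint torques, N m; "eef_pos": TCP position; "tcp_rot": TCP orientation; "ft_force": force on the tool from outside, world axes, zero at the start; "torque": the same for the moment, N m; "opening": finger opening in m.
Only numpy, scipy, OpenCV 4.12 (cv2) and the standard library are available. Lean on these libraries where they do the work, as an engineer would, in place of code of your own. Each camera call takes 0.05 s, during which the arm holds its last target. There are 200 camera calls.

## Working session

There is one attempt and no reset: what is moved stays moved. The work goes in short steps, each a Python script; the robot and the scene stay as the last script left them, time stands still between calls to the robot, and variables do not carry over. Pictures are saved under pics/ and viewed, about 8 in all and at most 12, crops included, and the job is handed in when it is done.

```bash
mkdir -p pics; ls; cat > h.py <<'E'
import numpy as np, cv2
from plant import *
def save(n,im): cv2.imwrite('pics/'+n+'.png',cv2.cvtColor(im,cv2.COLOR_RGB2BGR))
E
python3 - <<'E'
from h import *
for n in('top','side'):
    im,d=get_image(n); c=get_calibration(n); save(n+'0',im); np.savez('pics/'+n+'0',im=im,d=d,K=c['intrinsics'],T=c['world_from_camera'])
    print(n,c['intrinsics'],np.round(c['world_from_camera'],3),(d>0).mean())
o=observe();print(o['time_s'],o['eef_pos'],o['tcp_rot'])
E
```

```text
pics
top [[437.03458358   0.         277.43739949]
 [  0.         437.03458358 201.52548577]
 [  0.           0.           1.        ]] [[ 0.015 -0.993  0.12   0.359]
 [-1.    -0.014  0.008 -0.032]
 [-0.006 -0.12  -0.993  1.407]
 [ 0.     0.     0.     1.   ]] 0.9961267006802721
side [[463.15646981   0.         286.65602827]
 [  0.         463.15646981 206.899339  ]
 [  0.           0.           1.        ]] [[ 0.999 -0.022  0.032  0.476]
 [-0.038 -0.739  0.673 -0.852]
 [ 0.009 -0.673 -0.739  0.99 ]
 [ 0.     0.     0.     1.   ]] 0.9960841836734694
0.1 [0.186696   0.59583871 0.20570016] [-1.69962707  1.56900531 -2.00334394]
```

View pics/top0.png

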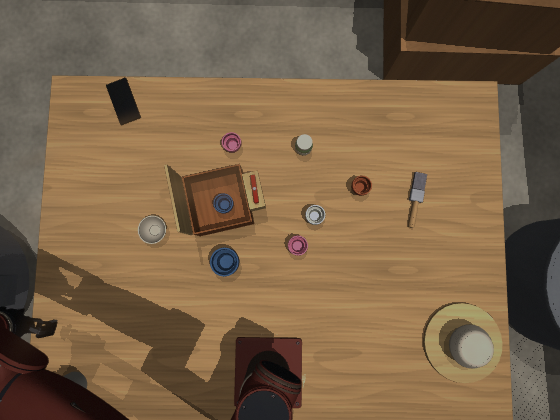

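View pics/side0.png

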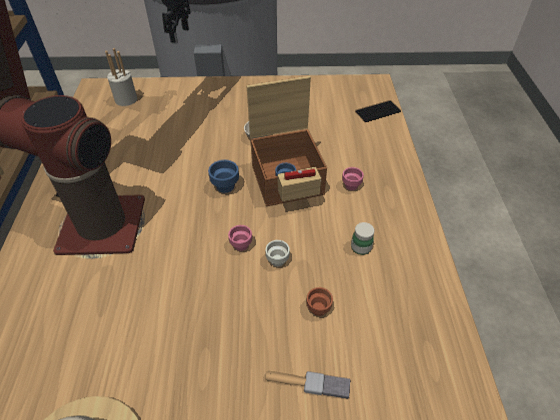

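Top view candidates:
- **Blue:** small cup in the case at (223,203) and a larger bowl on the table at (225,262). The small one in the case is meant.
- **White cup:** (315,214). **Terracotta cup:** (361,185).
- **Pink look-alikes:** (232,143) and (297,245), not meant.

The hinge is on the image left (world +y) and the turnbutton on the right. Next I measure with depth and confirm in one crop.

```bash
cat >> h.py <<'E'
from scipy.optimize import least_squares
def cloud(im,d,K,T):
    v,u=np.indices(d.shape); p=np.stack([(u-K[0,2])/K[0,0]*d,(v-K[1,2])/K[1,1]*d,d,np.ones_like(d)],-1)@T.T
    p[d<=0]=np.nan; return p[...,:3]
def rim(P,c,z0,z1,r=0.045,R=.029):
    """centre of annular rim (27..31 mm) among points in the height band"""
    q=P.reshape(-1,3); m=(np.hypot(q[:,0]-c[0],q[:,1]-c[1])<r)&(q[:,2]>z0)&(q[:,2]<z1); q=q[m]
    s=least_squares(lambda c:np.hypot(q[:,0]-c[0],q[:,1]-c[1])-R,c,loss='soft_l1',f_scale=.002)
    rr=np.hypot(*(q[:,:2]-s.x).T); return s.x,len(q),np.percentile(rr,[2,50,98]),np.median(q[:,2])
E
python3 - <<'E'
from h import *
Ps={}
for n in('top','side'):
    z=np.load(f'pics/{n}0.npz'); P=cloud(z['im'],z['d'],z['K'],z['T']); Ps[n]=P; im=z['im']
    pix=dict(top=dict(white=(315,214),clay=(361,185),blue=(223,203),bigblue=(225,262),pink=(297,245),jar=(304,142),bowl=(152,230)),
             side=dict(white=(277,250),clay=(319,298),blue=(286,170)))[n]
    for k,(u,v) in pix.items():
        p=P[v,u]; zz=(.04,.06) if k!='blue' else (.045,.066)
        c=p[:2]
        print(n,k,np.round(p,3),*[np.round(a,4) for a in rim(P,c,*zz)])
    hsv=cv2.cvtColor(im,cv2.COLOR_RGB2HSV)
    u0,v0,u1,v1=(150,140,280,250) if n=='top' else (235,70,335,215)
    W=np.zeros(im.shape[:2],bool);W[v0:v1,u0:u1]=1
    red=W&((hsv[...,0]<5)|(hsv[...,0]>174))&(hsv[...,1]>170)&(hsv[...,2]>90)
    q=P[red&(P[...,2]>.125)&(P[...,2]<.16)]; q=q[np.abs(q[:,2]-np.median(q[:,2]))<.006]
    print(n,'red',len(q),'z',np.median(q[:,2]) , cv2.minAreaRect((q[:,:2]*1000).astype(np.float32)))
    q=P[W&(np.abs(P[...,2]-.1225)<.004)]; print('cleat band',len(q))
    q=P[W&(P[...,2]>.15)]; 
    q=q[q[:,1]>.09]; print('lid pts',len(q),np.round(q.min(0),3),np.round(q.max(0),3))
    c=q.mean(0); nrm=np.linalg.svd(q-c)[2][2]; print('lid c',np.round(c,4),'normal',np.round(nrm,3),'res',np.std((q-c)@nrm))
    i=q[:,2]>q[:,2].max()-.012; t=q[i]; print('top edge',t[t[:,0].argmin()],t[t[:,0].argmax()])
    r=P[W&(np.abs(P[...,2]-.108)<.006)]; print('rim', len(r), cv2.minAreaRect((r[:,:2]*1000).astype(np.float32)))
a=cv2.imread('pics/top0.png')[130:275,140:390]; cv2.imwrite('pics/crop.png',cv2.resize(a,None,fx=3.2,fy=3.2,interpolation=cv2.INTER_CUBIC))
E
```

```text
top white [ 0.49  -0.143  0.004] [ 0.4853 -0.1395] 83 [0.0266 0.0287 0.0307] 0.0497
top clay [ 0.587 -0.291  0.006] [ 0.58   -0.2852] 94 [0.0266 0.0289 0.0311] 0.0491
top blue [0.522 0.155 0.004] [0.5166 0.1481] 91 [0.0265 0.0288 0.0309] 0.0551
top bigblue [0.333 0.142 0.012] [0.3328 0.144 ] 100 [0.0254 0.0333 0.0457] 0.0427
top pink [ 0.39  -0.086  0.008] [ 0.3892 -0.0858] 81 [0.0269 0.0289 0.0308] 0.0493
top jar [ 0.709 -0.102  0.073] [ 0.7148 -0.1034] 52 [0.0254 0.0286 0.0317] 0.0473
top bowl [0.431 0.38  0.004] [0.4321 0.3854] 29 [0.0252 0.0343 0.0463] 0.0416
top red 45 z 0.14066075995679284 ((528.1079711914062, 43.08802032470703), (35.5366096496582, 10.901731491088867), 10.09891414642334)
cleat band 418
lid pts 816 [0.413 0.224 0.15 ] [0.589 0.275 0.296]
lid c [0.5    0.2471 0.2407] normal [-0.235  0.972 -0.006] res 0.0017638961273188005
top edge [0.41484468 0.22885907 0.29283803] [0.58819611 0.26729532 0.29333479]
rim 493 ((528.803466796875, 138.64254760742188), (181.28207397460938, 229.1515655517578), 13.658429145812988)
side white [ 0.487 -0.121  0.022] [ 0.4871 -0.1395] 151 [0.0254 0.0286 0.032 ] 0.0479
side clay [ 0.585 -0.266  0.018] [ 0.582  -0.2853] 156 [0.0257 0.0285 0.0313] 0.0487
side blue [0.521 0.168 0.035] [0.5182 0.1486] 88 [0.0255 0.029  0.0328] 0.0537
side red 87 z 0.14077732939184728 ((552.2239990234375, 44.36655044555664), (81.04313659667969, 10.207629203796387), 9.1533842086792)
cleat band 429
lid pts 2618 [0.414 0.224 0.15 ] [0.59  0.277 0.293]
lid c [0.501  0.2488 0.2256] normal [-0.236  0.972  0.014] res 0.002250139065852649
top edge [0.41670259 0.22818619 0.28303041] [0.58941189 0.26838578 0.28893246]
rim 627 ((528.5726928710938, 141.7541961669922), (180.30589294433594, 239.5178680419922), 13.625179290771484)
```

View pics/crop.png

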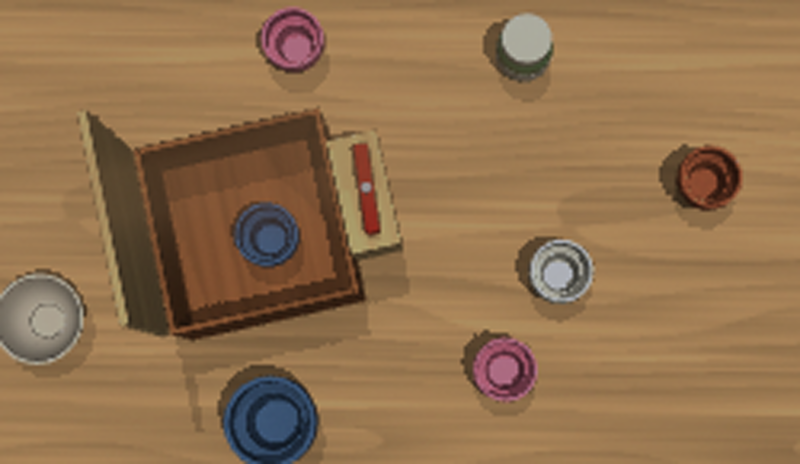

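The crop confirms the choices. The lid stands at about 90°, and the case +x axis is (-0.235, 0.972) with its centre near (0.524, 0.159). I hover over the blue cup, then the white cup, and refine both with the wrist camera.

```bash
cat >> h.py <<'E'
ORI=[0,np.pi/2,np.deg2rad(-29)]   # jaw axis at 61 deg in the table plane
BLUE=np.array([.5174,.1484]);WHITE=np.array([.4862,-.1395]);CLAY=np.array([.581,-.2853])
U=np.array([-.2355,.9719]);CASE=np.array([.524,.159])
def wrist(c,z0,z1,name):
    C=get_calibration('wrist'); im,d=get_image('wrist'); save(name,im)
    P=cloud(im,d,C['intrinsics'],C['world_from_camera']); r=rim(P,c,z0,z1); print(name,*[np.round(a,4) for a in r]); return r,P
def st(s=''): o=observe(); print(s,'t',round(o['time_s'],2),'tcp',np.round(o['eef_pos'],4),'F',np.round(o['ft_force'],1),'open',round(o['opening'],4))
E
python3 - <<'E'
from h import *
movep([*BLUE,.36],ORI); st(); wrist(BLUE,.045,.066,'w_blue')
movep([*WHITE,.22],ORI); st(); wrist(WHITE,.04,.056,'w_white')
a=[cv2.imread(f'pics/w_{k}.png') for k in('blue','white')]
cv2.imwrite('pics/w2.png',cv2.resize(np.hstack(a),(800,300)))
E
```

```text
t 2.17 tcp [0.5171 0.1492 0.3596] F [-0.3 -0.5 -0. ] open 0.0855
w_blue [0.5178 0.1498] 395 [0.0266 0.0285 0.0309] 0.0546
 t 3.45 tcp [ 0.4869 -0.1389  0.2208] F [-0.4 -0.1  0.2] open 0.0855
w_white [ 0.4865 -0.1387] 759 [0.0264 0.0285 0.0309] 0.0486
```

View pics/w2.png

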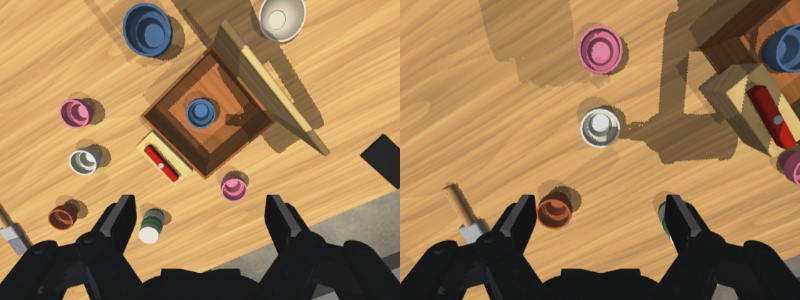

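The wrist view shows the blue cup in the case and the white cup clear of its neighbours. It agrees with the fixed cameras to 1–1.5 mm, so I pick and nest the white cup.

```bash
sed -i 's/^BLUE=.*/BLUE=np.array([.5178,.1498]);WHITE=np.array([.4865,-.1387]);CLAY=np.array([.581,-.2853])/' h.py
cat >> h.py <<'E'
ZP=.020
def pick(c):
    move_l([*c,ZP],feed=.15,max_force=15); st('at cup'); gripper_to(.05,40); hold(.2); st('gripped')
    move_l([*c,.21],feed=.2); st('lifted')
def place(base,name):
    movep([*BLUE,.21],ORI); st('over')
    C=get_calibration('wrist'); im,_=get_image('wrist'); save(name,im)
    move_l([*BLUE,ZP+base+.014],feed=.15,max_force=15); 
    h=move_l([*BLUE,ZP+base-.004],feed=.02,max_force=5); st(f'down {h}')
E
python3 - <<'E'
from h import *
pick(WHITE); place(.030,'w_held')
E
```

```text
at cup t 4.98 tcp [ 0.4873 -0.1391  0.0209] F [-0.7 -0.4 -0. ] open 0.0853
gripped t 5.62 tcp [ 0.4881 -0.1391  0.0223] F [-2.7  2.3 12.4] open 0.0505
lifted t 6.72 tcp [ 0.4856 -0.1383  0.2085] F [-0.2  0.9 -0.5] open 0.0495
over t 7.84 tcp [0.5178 0.1489 0.2096] F [ 0.2 -1.3  0.5] open 0.0497
down False t 10.07 tcp [0.5179 0.1498 0.0461] F [-0.8  0.3  0.5] open 0.0499
```

```bash
python3 - <<'E'
from h import *
im,d=get_image('top'); save('t1',im)
C=get_calibration('top'); P=cloud(im,d,C['intrinsics'],C['world_from_camera'])
print([np.round(a,4) for a in rim(P,WHITE,.04,.056)])
a=cv2.imread('pics/w_held.png'); b=cv2.imread('pics/t1.png')[130:270,180:367]
cv2.imwrite('pics/v5.png',np.hstack([cv2.resize(a,(400,300)),cv2.resize(b,(400,300))]))
E
```

```text
[array([ 0.4853, -0.1396]), np.int64(78), array([0.0265, 0.0286, 0.0306]), np.float64(0.0494)]
```

View pics/v5.png

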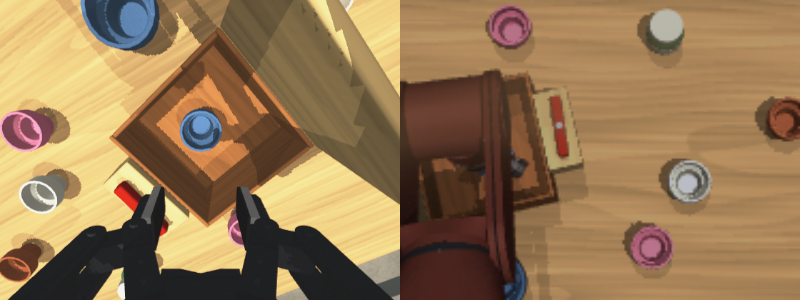

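The white cup is still standing where it was, and the fingers are empty. I lift clear, recheck the blue cup and measure how far back the fingertips really are with the wrist depth.

```bash
python3 - <<'E'
from h import *
move_l([*BLUE,.30],feed=.25); wrist(BLUE,.045,.066,'w_b2')
for op in (.050,.062,.085):
    gripper_to(op,40)
    o=observe(); C=get_calibration('wrist'); im,d=get_image('wrist'); P=cloud(im,d,C['intrinsics'],C['world_from_camera'])
    t=np.array(o['eef_pos']); j=np.array([np.cos(np.deg2rad(61)),np.sin(np.deg2rad(61))])
    q=P[(d>0)&(P[...,2]>t[2]-.03)]; r=q-t; a=r[:,:2]@j; b=r[:,:2]@np.array([-j[1],j[0]])
    m=(np.abs(a)<.08)&(np.abs(b)<.03)&(r[:,2]<.12)
    for s in(-1,1):
        k=m&(a*s>0); z=r[k,2]; zm=z.min() if k.any() else np.nan
        for lo in(0,.01,.02,.03):
            kk=k&(r[:,2]>=zm+lo)&(r[:,2]<zm+lo+.006)
            if kk.any(): print(op,s,'zmin',round(zm,4),'lev',lo,'a',np.round([a[kk].min(),a[kk].max()],4),'b',np.round([b[kk].min(),b[kk].max()],4))
st()
E
```

```text
w_b2 [0.5177 0.1499] 523 [0.0264 0.0285 0.031 ] 0.0547
0.05 -1 zmin 0.0265 lev 0 a [-0.0308 -0.0242] b [-0.0119  0.011 ]
0.05 -1 zmin 0.0265 lev 0.01 a [-0.0383 -0.0241] b [-0.0116  0.0112]
0.05 -1 zmin 0.0265 lev 0.02 a [-0.0379 -0.0241] b [-0.0115  0.011 ]
0.05 -1 zmin 0.0265 lev 0.03 a [-0.0379 -0.0241] b [-0.0112  0.0109]
0.05 1 zmin 0.0267 lev 0 a [0.0254 0.0371] b [-0.0112  0.0108]
0.05 1 zmin 0.0267 lev 0.01 a [0.0254 0.0394] b [-0.012  0.011]
0.05 1 zmin 0.0267 lev 0.02 a [0.0254 0.0393] b [-0.0117  0.0114]
0.05 1 zmin 0.0267 lev 0.03 a [0.0254 0.0394] b [-0.0119  0.0111]
0.062 -1 zmin 0.0291 lev 0 a [-0.0367 -0.0301] b [-0.0116  0.0107]
0.062 -1 zmin 0.0291 lev 0.01 a [-0.0443 -0.03  ] b [-0.0115  0.0115]
0.062 -1 zmin 0.0291 lev 0.02 a [-0.044 -0.03 ] b [-0.0118  0.0113]
0.062 -1 zmin 0.0291 lev 0.03 a [-0.0441 -0.03  ] b [-0.0121  0.0115]
0.062 1 zmin 0.029 lev 0 a [0.0313 0.0427] b [-0.012   0.0108]
0.062 1 zmin 0.029 lev 0.01 a [0.0312 0.0454] b [-0.012   0.0112]
0.062 1 zmin 0.029 lev 0.02 a [0.0313 0.0452] b [-0.0122  0.0112]
0.062 1 zmin 0.029 lev 0.03 a [0.0313 0.0454] b [-0.0117  0.0114]
0.085 -1 zmin 0.036 lev 0 a [-0.0483 -0.0414] b [-0.0116  0.0108]
0.085 -1 zmin 0.036 lev 0.01 a [-0.0558 -0.0413] b [-0.0122  0.0111]
0.085 -1 zmin 0.036 lev 0.02 a [-0.0559 -0.0413] b [-0.0122  0.0112]
0.085 -1 zmin 0.036 lev 0.03 a [-0.0557 -0.0414] b [-0.0108  0.0114]
0.085 1 zmin 0.0357 lev 0 a [0.0428 0.0496] b [-0.0122  0.0107]
0.085 1 zmin 0.0357 lev 0.01 a [0.0427 0.0569] b [-0.0119  0.0114]
0.085 1 zmin 0.0357 lev 0.02 a [0.0426 0.0572] b [-0.0122  0.0113]
0.085 1 zmin 0.0357 lev 0.03 a [0.0426 0.0569] b [-0.0109  0.0115]
 t 12.33 tcp [0.5178 0.1498 0.3   ] F [-0.7 -0.1  0.7] open 0.0848
```

At 62 mm opening the real fingertips sit 29 mm behind the reported TCP, about 20 mm more than the data sheet suggests. That explains the miss, since the tips were at rim height. The blue cup is undisturbed, so I retry with the TCP 19 mm lower.

```bash
sed -i 's/^ZP=.*/ZP=.001/' h.py
python3 - <<'E'
from h import *
movep([*WHITE,.12],ORI); pick(WHITE)
if observe()['opening']>.057: place(.030,'w_held2')
E
```

```text
at cup t 14.57 tcp [ 0.4874 -0.1389  0.0019] F [-0.5 -0.6  0.8] open 0.0852
gripped t 15.12 tcp [ 0.4877 -0.1393  0.0024] F [ 0.1 -0.5  6.2] open 0.0595
lifted t 16.32 tcp [ 0.4855 -0.1383  0.2083] F [ 0.3 -0.3 -1. ] open 0.0597
over t 17.43 tcp [0.5178 0.1488 0.2096] F [-0.1  0.3 -0.7] open 0.0593
down True t 19.37 tcp [0.5178 0.1498 0.0329] F [-1.1 -0.3  5.2] open 0.0598
```

Contact came at TCP z 32.9 mm, against 32.4 mm expected for a seated cup. I release, lift and check from the wrist.

```bash
python3 - <<'E'
from h import *
gripper_to(.085); hold(.3); st('open'); move_l([*BLUE,.21],feed=.2)
wrist(BLUE,.072,.088,'w_nest1'); wrist(BLUE,.045,.066,'w_nest1b')
movep([*CLAY,.2],ORI); r,_=wrist(CLAY,.042,.056,'w_clay'); st()
a=[cv2.imread(f'pics/{k}.png') for k in('w_nest1','w_clay')]
cv2.imwrite('pics/v6.png',cv2.resize(np.hstack(a),(800,300)))
E
```

```text
open t 20.05 tcp [0.5169 0.1497 0.032 ] F [-0.3 -0.5  0.5] open 0.0853
w_nest1 [0.5174 0.1503] 936 [0.0264 0.0285 0.0309] 0.0792
w_nest1b [0.5137 0.1528] 1397 [0.0156 0.0251 0.0321] 0.0566
w_clay [ 0.5817 -0.2848] 801 [0.0266 0.0286 0.0309] 0.0486
 t 22.86 tcp [ 0.5815 -0.2838  0.2002] F [ 0.4 -0.5 -0.1] open 0.085
```

View pics/v6.png

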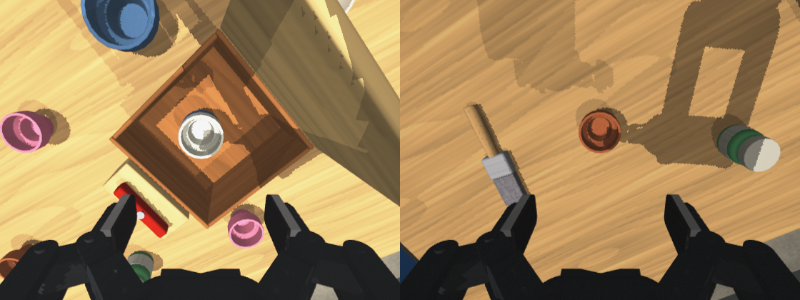

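The white cup is nested: its rim is at 79 mm and concentric within 1 mm. The terracotta cup stands clear of the brush and jar at (0.5817, -0.2848).

```bash
sed -i 's/CLAY=np.array.*$/CLAY=np.array([.5817,-.2848])/' h.py
python3 - <<'E'
from h import *
movep([*CLAY,.12],ORI); pick(CLAY)
if observe()['opening']>.057:
    place(.054,'w_held3')
E
```

```text
at cup t 24.22 tcp [ 0.5828 -0.2855  0.0026] F [-0.6 -0.3  0.1] open 0.0852
gripped t 24.77 tcp [ 0.583  -0.2857  0.0031] F [-1.2  0.3  6.9] open 0.0613
lifted t 25.97 tcp [ 0.5808 -0.2843  0.208 ] F [-0.8  0.1 -2.6] open 0.061
over t 27.58 tcp [0.5183 0.1489 0.21  ] F [ 0.5 -0.3 -2.1] open 0.0611
down True t 29.33 tcp [0.5183 0.1498 0.058 ] F [-0.2  0.1  4.8] open 0.0607
```

Seating height agrees (58.0 mm against 57.1 mm). I release and verify, then close the lid if the check passes.

```bash
cat >> h.py <<'E'
ORL=[0,np.pi/2,np.deg2rad(-76.4)]; TO=.023   # jaws along the hinge; shut tips 23 mm behind TCP
H=CASE+.090*U
def lidpt(th,r=.15,w=.0115):
    s,c=np.sin(th),np.cos(th); a=-r*c+(.008+w*s)*s; z=.1105+r*s+(.008+w*s)*c
    return [*(H+a*U),z-TO]
E
python3 - <<'E'
from h import *
gripper_to(.085); hold(.3); move_l([*BLUE,.25],feed=.2)
r,P=wrist(BLUE,.095,.112,'w_nest2'); st()
ok=np.hypot(*(r[0]-[.5174,.1503]))<.005 and .100<r[3]<.107
if not ok: raise SystemExit('check nest')
gripper_to(.0)
move_l([*BLUE,.35],feed=.25)
p=H+.055*U; movep([*p,.35],ORL); p[:]; move_l([*p,.26-TO],feed=.2); st('behind lid')
for th in (90,75,60,45,30,15,6):
    h=move_l(lidpt(np.deg2rad(th)),feed=.12,max_force=30); st(f'th {th} {h}')
    if h: break
E
```

```text
w_nest2 [0.5175 0.1501] 891 [0.0264 0.0285 0.0309] 0.1036
 t 31.17 tcp [0.5169 0.1497 0.2482] F [-0.7  0.6  0.1] open 0.0848
behind lid t 34.23 tcp [0.4906 0.2998 0.2383] F [ 0.6  0.3 -0.1] open 0.0002
th 90 False t 34.67 tcp [0.4988 0.2653 0.2386] F [-0.2  0.3  0.1] open 0.0001
th 75 False t 35.16 tcp [0.5077 0.2266 0.2374] F [0.1 1.  0.6] open 0.0
th 60 False t 35.65 tcp [0.5168 0.1886 0.2264] F [ 0.   0.5 -0. ] open 0.0002
th 45 False t 36.14 tcp [0.5251 0.1542 0.2049] F [-0.2  0.8  0.4] open -0.0001
th 30 False t 36.64 tcp [0.5315 0.1265 0.1739] F [-0.5  0.1  0.4] open -0.0001
th 15 False t 37.14 tcp [0.5361 0.1084 0.1369] F [-0.5 -0.4  1. ] open 0.0001
th 6 False t 37.5 tcp [0.5373 0.1025 0.1121] F [-0.6  0.1  0.2] open -0.0001
```

```bash
python3 - <<'E'
from h import *
p=lidpt(0.); p[2]-=.012
h=move_l(p,feed=.03,max_force=20); st(f'press {h}'); hold(.2); st()
p[2]=.28; move_l(p,feed=.2)
p2=CASE-.16*U; movep([*(CASE-.07*U),.38],ORL)
C=get_calibration('wrist'); im,d=get_image('wrist'); save('w_lid',im)
P=cloud(im,d,C['intrinsics'],C['world_from_camera']); V=np.array([-U[1],U[0]])
rel=P[...,:2]-CASE; a=rel@U; b=rel@V
m=(np.abs(a)<.08)&(np.abs(b)<.08)&(P[...,2]>.09)&(P[...,2]<.16)
A=np.c_[a[m],b[m],np.ones(m.sum())]; s=np.linalg.lstsq(A,P[m][:,2],rcond=None)[0]; print('lid plane slope u,v, z0',np.round(s,4),m.sum())
hsv=cv2.cvtColor(im,cv2.COLOR_RGB2HSV)
red=((hsv[...,0]<6)|(hsv[...,0]>174))&(hsv[...,1]>170)&(P[...,2]>.136)&(P[...,2]<.147)&(np.abs(a+.118)<.05)&(np.abs(b)<.06)
q=P[red]; print('red',len(q),np.median(q[:,2]),cv2.minAreaRect((q[:,:2]*1000).astype(np.float32)))
st(); print(observe()['q'])
E
```

```text
press True t 38.17 tcp [0.5385 0.1014 0.0939] F [-3.3 -1.1  7.1] open 0.0002
 t 38.38 tcp [0.5385 0.1014 0.0939] F [-1.2  0.3  6.9] open -0.0002
lid plane slope u,v, z0 [-0.0008  0.0005  0.1176] 16163
red 504 0.14042975397287902 ((551.6221313476562, 48.23875045776367), (82.01600646972656, 12.115945816040039), 9.547602653503418)
 t 39.99 tcp [0.54   0.0909 0.3783] F [ 0.8  0.5 -0.8] open -0.0003
[ 2.27419720e-02 -1.72371417e-02  1.46692592e+00  4.21524062e-05
  1.69457071e+00 -2.14515921e-01]
```

View pics/w_lid.png

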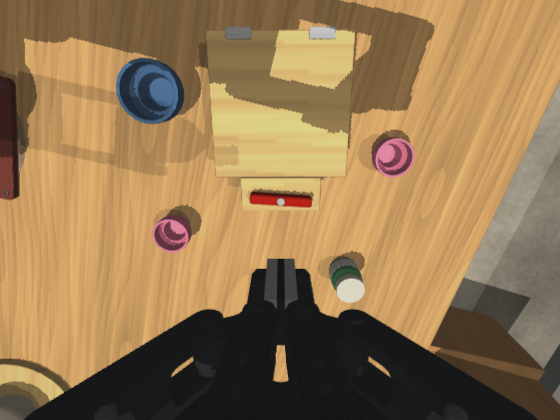

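The lid is flat closed (slope 0.001, top at 117.6 mm) and the red bar still lies along the edge. I hover over the turnbutton to pin down its pivot, grip it, and turn joint 6 by about -90°.

```bash
cat >> h.py <<'E'
def bar(name):
    C=get_calibration('wrist'); im,d=get_image('wrist'); save(name,im); P=cloud(im,d,C['intrinsics'],C['world_from_camera'])
    hsv=cv2.cvtColor(im,cv2.COLOR_RGB2HSV); near=np.hypot(P[...,0]-.552,P[...,1]-.046)<.06
    red=((hsv[...,0]<6)|(hsv[...,0]>174))&(hsv[...,1]>150)&(P[...,2]>.1385)&(P[...,2]<.146)&near
    q=P[red]; R=cv2.minAreaRect((q[:,:2]*1000).astype(np.float32)); print('bar',len(q),round(float(np.median(q[:,2])),4),R)
    g=P[(hsv[...,1]<60)&near&(P[...,2]>.138)&(P[...,2]<.15)&(np.hypot(P[...,0]-R[0][0]/1e3,P[...,1]-R[0][1]/1e3)<.012)]
    print('pin',len(g),np.round(g.mean(0),4) if len(g) else ''); return R
E
python3 - <<'E'
from h import *
gripper_to(.04)
movep([.5517,.0455,.24],[0,np.pi/2,np.deg2rad(9.5)]); st(); bar('w_bar')
print(np.round(observe()['q'],3))
E
```

```text
t 41.87 tcp [0.552  0.0456 0.2405] F [ 0.2 -0.1 -0.4] open 0.0398
bar 1171 0.1403 ((551.555908203125, 47.553001403808594), (81.81607818603516, 13.000168800354004), 10.087176322937012)
pin 102 [0.5516 0.0478 0.142 ]
[-0.06   0.029  1.673  0.     1.439 -1.796]
```

```bash
python3 - <<'E'
from h import *
c=[.5516,.0477]; ori=[0,np.pi/2,np.deg2rad(10)]
movep([*c,.2],ori)
h=move_l([*c,.103],feed=.08,max_force=10); st(f'down {h}')
if h: raise SystemExit
gripper_to(.008,25); st('grip')
q=list(observe()['q']); q0=q[5]
for k in range(1,7):
    q[5]=q0+np.deg2rad(89)*k/6; set_joints(q)
st('turned')
gripper_to(.045); hold(.1); p=observe()['eef_pos']; move_l([p[0],p[1],.26],feed=.15); bar('w_bar2'); st()
E
```

```text
down False t 43.57 tcp [0.5522 0.0477 0.1037] F [ 0.9  0.7 -0.4] open 0.0402
grip t 43.91 tcp [0.552  0.0476 0.1036] F [ 0.1 -1.1  2.6] open 0.0131
turned t 46.06 tcp [0.5515 0.0468 0.1036] F [-3.8 -5.1  2.9] open 0.0133
bar 1046 0.1404 ((551.8006591796875, 48.561912536621094), (12.665862083435059, 81.37433624267578), 11.125306129455566)
pin 88 [0.552  0.0478 0.142 ]
 t 47.81 tcp [0.5512 0.0478 0.2585] F [ 0.1 -0.3  0.2] open 0.0451
```

View pics/w_bar2.png

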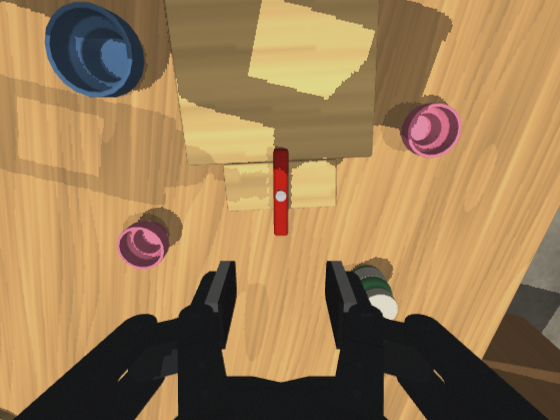

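The red bar (281,190) lies across the lid's edge at about 101°. The lid's normal is at 103.6°, so the joint is near -1.53 rad. The arm is clear, so I hand in.

```bash
python3 -c "
from h import *
hold(.3); st(); job_done()"
```

```text
t 48.11 tcp [0.5518 0.0478 0.2596] F [0.1 0.4 0.1] open 0.0451
the job is handed in; nothing more can be done
```

I nested the white cup in the blue one and the terracotta cup in the white one, closed the lid, then turned the turnbutton across its edge. I handed the job in at 48.1 s of the 72 s allowed; no verdict is reported.

**Last checks:**
- **Cups:** measured before the lid went on and not seen since. The white rim was at 79 mm and the terracotta rim at 104 mm. Both were within about 1 mm of the blue cup's centre.
- **Lid:** measured flat, with a slope of 0.001 rad and its top at 118 mm. This was before the button was turned.
- **Turnbutton:** about -1.53 rad, with the gripper open and clear above it.
- **Jar, brush and bowl:** I kept clear of them but did not measure them again at the end.

**What failed or disagreed:**
- **First grasp missed:** the fingers closed at the rim of the white cup, pressing it with about 12 N. I then lowered the empty gripper into the case before noticing. Neither the white nor the blue cup had moved measurably.
- **Cause:** the real fingertips sit about 20 mm farther behind the reported TCP than the data sheet implies. I measured this with the wrist camera and corrected for it.
- **Turnbutton pivot:** the side view and the wrist view differed by about 3 mm. I used the wrist value.

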